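# Tighten the spindle flange in cross order

### The arm

A 7-joint arm with a two-finger parallel gripper is mounted at the origin on the work surface. World frame = base frame: x ahead of the robot, y to its left, z up, the work surface at z = 0. Lengths are in m, angles in degrees, forces in N, time in s.
With the tool pointing down it reaches from about 0.425 to 0.875 m from the base axis. Payload 4.7 kg.
Tool frame: the origin (TCP) lies at the centre of the arm's flange, where the gripper is bolted on; the fingertips stand 182 mm ahead of it and the grasp point (between the pads) lies 164 mm ahead of it; z points along the fingers, x is the direction in which the jaws open and shut, and the axes are right-handed (so a half turn about z gives the same grasp; the last joint's range is limited). The gripper opens to 87 mm and grips with 3 to 60 N. Pads are 19 mm wide; open, the fingers measure 117 mm over their backs; the gripper's body (75 mm by 190 mm) begins 51 mm behind the grasp point.
Start: joints at [77.183, 18.392, -4.016, 83.108, 1.295, 78.541, -3.26], TCP at [0.153, -0.632, 0.405] pointing down, gripper open.
Joint ranges: [-163.93, 163.93], [-17.29, 119.83], [-79.2, 71.16], [3.27, 140.29], [-89.18, 269.18], [5.43, 117.66], [-154.24, 154.24]. Speed limits (degrees/s): [147.25, 147.25, 180, 180, 180, 180, 180].

### API

Orientations are given as [roll, pitch, yaw] about the fixed x, y, z axes, in that order (R = Rz(yaw) Ry(pitch) Rx(roll)).
In Python, from cell import env gives the robot as it stands. The module is installed in compiled form; this text tells all that it offers.
- The arm moves only by the tool carry_out, never from a script. Its argument "increments" is a list of rows, each a list of 5 numbers: the shift along the world's x, y, z in m, then the turn about the world's z in degrees, then the gripper's target within -1 to 1 (shut at 1, half-way at 0, fully open at -1). In form: [[dx, dy, dz, spin, jaw], ...]. A call has 1 to 20 rows; each row is the pose to reach, as a shift and turn from the pose commanded when the call began; what a row does not reach only later rows make up. A row lasts 1/10 s, in which the tool goes at most 50 mm and 8.59 degrees, less where a joint would pass 70% of its speed; a pose out of reach is approached as far as the arm can. A call with a gripper value outside its range is refused whole. The fingers move at their own pace and stop on an object; "grip_force" is the grip in N (left out, the last holds). Time passes only in rows, so rows that repeat a pose let the fingers close. It gives the time, the measured TCP pose, the force and the opening at its end, in the units of the state.
- env.get_obs(): the state, without advancing time (a new reading comes with each control period).
- env.read_camera(name): name is "scene" or "top" or "wrist"; returns (picture, depth): 384x512x3 uint8, red, green, blue; 384x512 float32, m along the optical axis (not along the pixel's ray), 0 where there is no reading.
- env.get_calibration(name): a dict with "K" (3x3 intrinsics, pixels), "camera_from_world" (4x4, takes a point from world to camera coordinates); the wrist camera has in their place "T_tool_cam" (4x4, takes a point from camera to tool coordinates, whose origin is the TCP and whose axes are the tool frame's). Camera axes: x right, y down, z forward; pixel columns grow to the right and rows downward; lengths in m; the calibration is good to about 2 mm. A picture is of the moment at which its call begins: read the wrist's pose just before it. get_calibration takes no time and is no camera call.
- env.sign_off(): hands the job in, once; it reports no verdict.
The state is a dict: "time_s": time; "qpos": joint angles; "joint_velocities": joint speeds; "effort": joint torques, N m; "tool_pos": TCP position; "tool_rot": TCP orientation; "force": force on the tool from outside, world axes, zero at the start; "wrist_torque": the same for the moment, N m; "grip_width": finger opening in m.
Only numpy, scipy, OpenCV 4.12 (cv2) and the standard library are available. Lean on these libraries where they do the work, as an engineer would, in place of code of your own. Each camera call takes 0.05 s, during which the arm holds its last target.

### The job

Take the socket key from the tray and tighten the four flange bolts clockwise in cross order (after the first bolt, the one opposite), in two passes: first turn each about a twelfth of a turn and lift the key off, then go round in cross order again and bring each up solid against its stop without heaving on the key or jamming it. Work the bolts only with the key, leave the other things alone, and finally stand the key upright in the tray again and let go of it.

Things in the scene. Friction and masses are not known exactly. Their poses are not given: they have to be found in the camera images.
- flange: Round aluminium flange (176 mm across) on a blue drum, fixed to the bench; origin at the centre of the drum's underside on the bench, z up. The flat flange top is 46 mm above the origin; in its middle a spindle nose, 42 mm across, stands 16 mm higher. Four square-head bolts sit on a circle of radius 56 mm, at 45 (bolt1), 135 (bolt2), 225 (bolt3) and 315 (bolt4) degrees counter-clockwise from the flange's own x axis: bolt1 is opposite bolt3, bolt2 opposite bolt4.
- grip (a point): Centre of the key's handle, 103 mm above the key's mouth. The key stands on its open square end: below a square socket (37 mm outside, 27 mm inside, 23 mm deep), a round stem, and on top a black flat-sided handle 24 mm (its x) by 52 mm (its y) by 44 mm high, to be gripped across the 24 mm. Axes: z up, x across the flat handle. The key weighs 0.45 kg.
- mouth (a point): Centre of the open lower end of the key's socket, at the rim; z up along the key, x and y square to the socket's inner walls. It does not turn with the handle when the handle's spring gives.
- handle (a joint): Twist of the key's handle against its socket, rad: 0 unloaded, growing as the handle is turned clockwise (seen from above) against resistance. It is a spring of 2 N m per rad, so it shows the torque: about 0.04 to 0.09 while a bolt is turning, rising quickly once a bolt has come up solid. 0.13 to 0.22 is a proper final tightness; 0.3 or more is overtightened.
- tray: Shallow fixed steel tray 160 mm (its x) by 130 mm (its y), rim 18 mm high, walls 4 mm, inner floor 4 mm above the origin, which is the centre of its underside on the bench. The key stands in its -x part; a spare bolt lies in its +x end.
- bolt1_top (a point): Centre of the top of bolt1's head, 20 mm above the flange top. Square head 24 mm across flats and 13 mm high, with a round cone 7 mm high on top (24 mm across at its foot, 14 mm at its top) that guides the socket. x and y are square to the head's flats and turn with it. The key's socket goes right over the head until its rim rests on the flange top; it then has some 8 degrees of play either way before it bites.
- bolt1 (a joint): Turn of bolt1 in rad, growing as it is tightened (clockwise seen from above); 0 to 0.08 at the start. It resists with about 0.08 N m (a little more when turned fast) and stays where it is left. It comes up solid at a hard stop somewhere between 0.68 and 1.18, different for each bolt and to be felt. A first-pass turn leaves it between 0.2 and 0.6.
- bolt2_top (a point): Centre of the top of bolt2's head, 20 mm above the flange top. Square head 24 mm across flats and 13 mm high, with a round cone 7 mm high on top (24 mm across at its foot, 14 mm at its top) that guides the socket. x and y are square to the head's flats and turn with it. The key's socket goes right over the head until its rim rests on the flange top; it then has some 8 degrees of play either way before it bites.
- bolt2 (a joint): Turn of bolt2 in rad, growing as it is tightened (clockwise seen from above); 0 to 0.08 at the start. It resists with about 0.08 N m (a little more when turned fast) and stays where it is left. It comes up solid at a hard stop somewhere between 0.68 and 1.18, different for each bolt and to be felt. A first-pass turn leaves it between 0.2 and 0.6.
- bolt3_top (a point): Centre of the top of bolt3's head, 20 mm above the flange top. Square head 24 mm across flats and 13 mm high, with a round cone 7 mm high on top (24 mm across at its foot, 14 mm at its top) that guides the socket. x and y are square to the head's flats and turn with it. The key's socket goes right over the head until its rim rests on the flange top; it then has some 8 degrees of play either way before it bites.
- bolt3 (a joint): Turn of bolt3 in rad, growing as it is tightened (clockwise seen from above); 0 to 0.08 at the start. It resists with about 0.08 N m (a little more when turned fast) and stays where it is left. It comes up solid at a hard stop somewhere between 0.68 and 1.18, different for each bolt and to be felt. A first-pass turn leaves it between 0.2 and 0.6.
- bolt4_top (a point): Centre of the top of bolt4's head, 20 mm above the flange top. Square head 24 mm across flats and 13 mm high, with a round cone 7 mm high on top (24 mm across at its foot, 14 mm at its top) that guides the socket. x and y are square to the head's flats and turn with it. The key's socket goes right over the head until its rim rests on the flange top; it then has some 8 degrees of play either way before it bites.
- bolt4 (a joint): Turn of bolt4 in rad, growing as it is tightened (clockwise seen from above); 0 to 0.08 at the start. It resists with about 0.08 N m (a little more when turned fast) and stays where it is left. It comes up solid at a hard stop somewhere between 0.68 and 1.18, different for each bolt and to be felt. A first-pass turn leaves it between 0.2 and 0.6.
- spare_bolt: A spare square-head bolt, 53 mm long, lying in the tray; origin under its shank. Not part of the job.
- pin: Upright brass pin 22 mm across, 45 mm high; origin at its foot. Not part of the job.
- mouse: Computer mouse, 62 by 110 by 34 mm; origin underneath. Not part of the job.
- oiler: Clear bottle 56 mm across, 130 mm high; origin at its foot. Not part of the job.
- tape: Roll of tape 90 mm across, 24 mm high; origin underneath. Not part of the job.
- driver: Screwdriver lying on the bench. Not part of the job.
- grease: White jar 68 mm across, 70 mm high; origin at its foot. Not part of the job.
Things that resemble listed ones, but are neither listed nor needed, are in the scene too. Leave any pink look-alike of the tray alone.

How it is judged (in metres and radians):
On the way, in this order (a step that is already met when the one before it is completed fails the run):
1. first pass: one bolt has been turned (value of joint any of bolt1, bolt2, bolt3, bolt4 above 0.15 rad), for 0.1 s.
2. first pass: that bolt and the one opposite have been turned ((value of joint each of bolt1, bolt3 above 0.15 rad or value of joint each of bolt2, bolt4 above 0.15 rad)), for 0.1 s.
3. first pass: a third bolt has been turned ((value of joint each of bolt2, bolt3, bolt4 above 0.15 rad or value of joint each of bolt1, bolt3, bolt4 above 0.15 rad or value of joint each of bolt1, bolt2, bolt4 above 0.15 rad or value of joint each of bolt1, bolt2, bolt3 above 0.15 rad)), for 0.1 s.
4. first pass: all four have been turned, none far, and the key is lifted off (value of joint bolt1 between 0.15 and 0.65 rad and value of joint bolt2 between 0.15 and 0.65 rad and value of joint bolt3 between 0.15 and 0.65 rad and value of joint bolt4 between 0.15 and 0.65 rad and z of mouth in the frame of flange above 0.064 m), for 0.1 s.
5. second pass: one bolt is solid against its stop ((value of joint bolt1 above 0.84 rad or value of joint bolt2 above 1.08 rad or value of joint bolt3 above 0.66 rad or value of joint bolt4 above 0.96 rad)), for 0.1 s.
6. second pass: that bolt and the one opposite are solid (((value of joint bolt1 above 0.84 rad and value of joint bolt3 above 0.66 rad) or (value of joint bolt2 above 1.08 rad and value of joint bolt4 above 0.96 rad))), for 0.1 s.
7. second pass: a third bolt is solid (((value of joint bolt2 above 1.08 rad and value of joint bolt3 above 0.66 rad and value of joint bolt4 above 0.96 rad) or (value of joint bolt1 above 0.84 rad and value of joint bolt3 above 0.66 rad and value of joint bolt4 above 0.96 rad) or (value of joint bolt1 above 0.84 rad and value of joint bolt2 above 1.08 rad and value of joint bolt4 above 0.96 rad) or (value of joint bolt1 above 0.84 rad and value of joint bolt2 above 1.08 rad and value of joint bolt3 above 0.66 rad))), for 0.1 s.
8. second pass: all four are solid (value of joint bolt1 above 0.84 rad and value of joint bolt2 above 1.08 rad and value of joint bolt3 above 0.66 rad and value of joint bolt4 above 0.96 rad), for 0.1 s.
At the end, for the whole second after the job is handed in: Each of the four bolts is within 0.06 rad of its own hard stop, and the key stands upright (within 0.1 rad) on the tray's inner floor, its mouth at least 15 mm inside the tray's edges, released and at rest (all of step 8 and x of mouth in the frame of tray between -0.065 and 0.065 m and y of mouth in the frame of tray between -0.05 and 0.05 m and z of mouth in the frame of tray below 0.009 m and angle between mouth's own z axis and vertical below 0.1 rad and linear speed of wrench below 0.02 m/s); the robot touches nothing.
It fails at once if a bolt is overtightened: the key's spring handle is twisted by 0.3 rad or more (value of joint handle above 0.3 rad).
It fails at once if a bolt is taken beyond 0.65 rad before all four have had their first turn (0.15 rad) (value of joint any of bolt1, bolt2, bolt3, bolt4 above 0.65 rad and value of joint any of bolt1, bolt2, bolt3, bolt4 below 0.15 rad).
It fails at once if a bolt is turned with the fingers instead of the key (contact force between any of the arm, the fingers and bolt1 above 1 N or contact force between any of the arm, the fingers and bolt2 above 1 N or contact force between any of the arm, the fingers and bolt3 above 1 N or contact force between any of the arm, the fingers and bolt4 above 1 N).
It fails at once if the key is rammed or jammed on the flange or a bolt, with contact forces adding up to more than 120 N (contact force between wrench and flange above 120 N).
It fails at once if a bystander is pushed more than 30 mm away (distance of any of spare_bolt, pin, mouse, oiler, tape, driver, grease from where it was at the start of the episode above 0.03 m).
It also fails if it takes over 72 s, if anything falls off the work surface, if the arm or the gripper's body presses on something with over 40 N, if the wrist force passes 120 N, or if a joint passes its speed limit or range.

## Working session

There is one attempt and no reset: what is moved stays moved. The work goes in short steps, Python scripts to look and compute and a tool call to move; the robot and the scene stay as the last step left them, time stands still between calls to the robot, and variables do not carry over. Pictures are saved under pics/ and viewed, and the job is handed in when it is done.

Besides the shell and the picture viewer there is one more tool, called after ">>>" as name([rows], argument=value, ...), one row to a line, values as JSON. carry_out: Moves the arm, as the interface text tells. Its arguments: {"type":"object","properties":{"increments":{"type":"array"},"grip_force":{"type":"number"}},"required":["increments"]}

```bash
mkdir -p pics; cat > h.py <<'E'
import numpy as np, cv2
from cell import env
def snap(name,fn):
    o=env.get_obs(); rgb,d=env.read_camera(name); c=env.get_calibration(name)
    np.savez('pics/'+fn+'.npz',rgb=rgb,d=d,tp=o['tool_pos'],tr=o['tool_rot'])
    cv2.imwrite('pics/'+fn+'.png',rgb[:,:,::-1]); return rgb,d,c,o
E
python3 - <<'E'
from h import *
o=env.get_obs(); print(o)
for n in ['scene','top','wrist']:
    r,d,c,o=snap(n,n+'0'); print(n,c)
E
```

```text
{'time_s': 0.0, 'qpos': array([77.18233852, 18.43947576, -4.01671854, 83.17366458,  1.29587438,
       78.5404245 , -3.2618981 ]), 'joint_velocities': array([ 0.01686121,  0.15235891, -0.02155149,  0.07193614, -0.08546919,
        0.0633899 , -0.03400661]), 'effort': array([-4.02518690e-04, -4.91289425e+01, -4.03987085e-01, -3.12529314e+01,
       -6.37701340e-02,  4.37008368e-02,  1.78666255e-04]), 'tool_pos': array([ 0.15305422, -0.63151965,  0.40366747]), 'tool_rot': array([ 1.79993845e+02,  1.08269584e-01, -7.63732192e+01]), 'force': array([ 0.43851692, -0.13606701,  0.58676228]), 'wrist_torque': array([-0.01850598, -0.00102053, -0.07490679]), 'grip_width': 0.0869911476988258}
scene {'K': array([[409.0793502 ,   0.        , 254.98036154],
       [  0.        , 409.0793502 , 191.74375075],
       [  0.        ,   0.        ,   1.        ]]), 'camera_from_world': array([[ 0.59522921,  0.80351271,  0.00833771, -0.28642219],
       [ 0.43000761, -0.30974304, -0.84802871, -0.10594652],
       [-0.6788193 ,  0.50835674, -0.52988469,  1.50074298],
       [ 0.        ,  0.        ,  0.  
[... 278 characters left out ...]
[-0.98218064,  0.0112989 , -0.18759939,  0.45549221],
       [ 0.18756922, -0.00368297, -0.98224448,  1.20867073],
       [ 0.        ,  0.        ,  0.        ,  1.        ]])}
wrist {'K': array([[281.10182251,   0.        , 257.36969803],
       [  0.        , 281.10182251, 188.20277137],
       [  0.        ,   0.        ,   1.        ]]), 'T_tool_cam': array([[ 9.99999318e-01,  1.13416929e-03, -2.77979528e-04,
         1.30337284e-03],
       [-1.01160917e-03,  9.60306207e-01,  2.78946168e-01,
        -7.74597907e-02],
       [ 5.83317643e-04, -2.78945697e-01,  9.60306700e-01,
         2.08736681e-02],
       [ 0.00000000e+00,  0.00000000e+00,  0.00000000e+00,
         1.00000000e+00]])}
```

View pics/scene0.png

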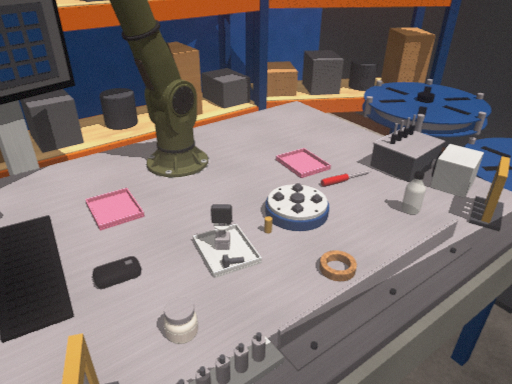

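View pics/top0.png

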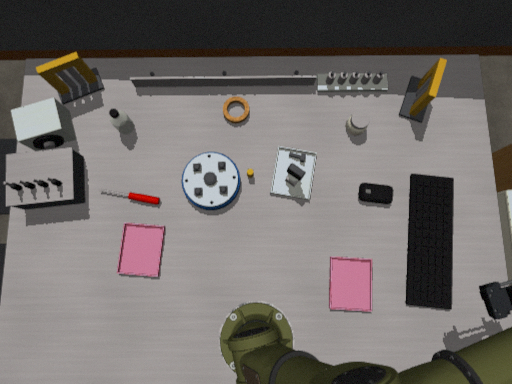

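View pics/wrist0.png

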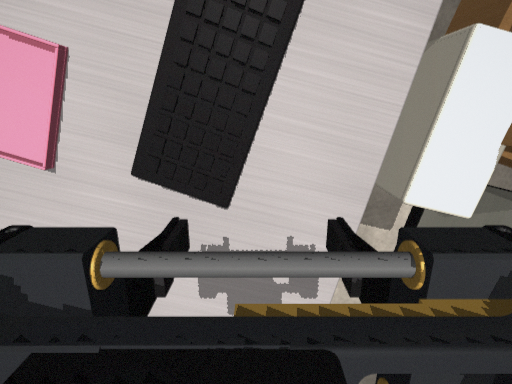

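The top view shows the flange at about (210,180), the white/steel tray at (294,174) holding the key and the spare bolt (297,156), the pin at (250,173) and two pink look-alike trays. I'll enlarge that area.

```bash
python3 - <<'E'
import cv2
a=cv2.imread('pics/top0.png')[130:230,165:335]; cv2.imwrite('pics/topz.png',cv2.resize(a,None,fx=4.7,fy=4.7,interpolation=cv2.INTER_CUBIC))
a=cv2.imread('pics/scene0.png')[170:290,180:350]; cv2.imwrite('pics/scz.png',cv2.resize(a,None,fx=4.7,fy=4.7,interpolation=cv2.INTER_CUBIC))
E
```

```text
(no output)
```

View pics/topz.png

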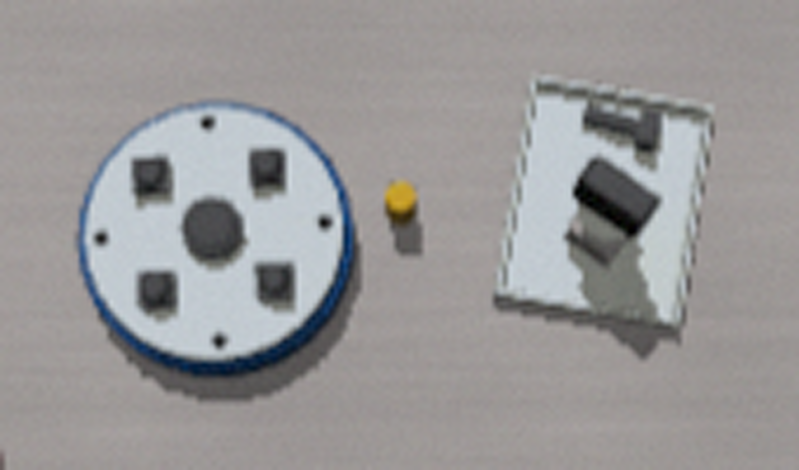

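View pics/scz.png

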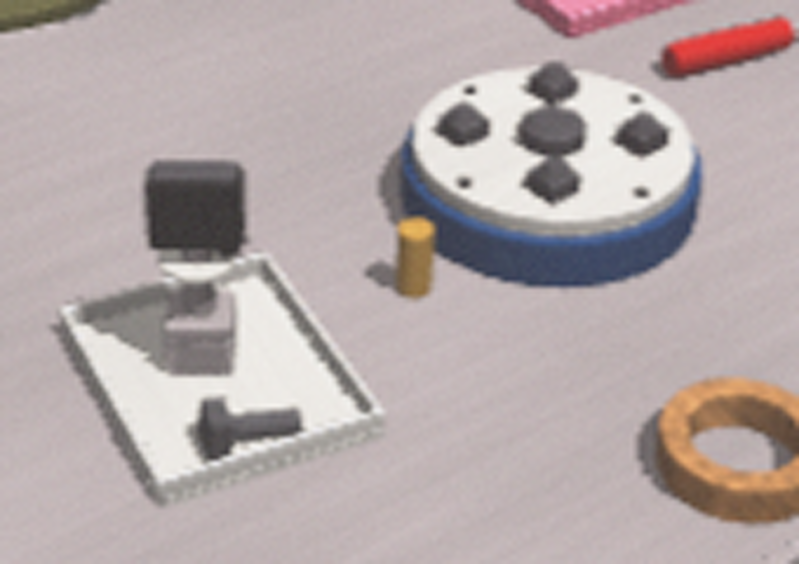

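```bash
cat >> h.py <<'E'
def ray(c,px,o=None,T=None):
    K=c['K']; r=np.linalg.inv(K)@np.array([px[0],px[1],1.0])
    if 'camera_from_world' in c: M=np.linalg.inv(c['camera_from_world'])
    else:
        from scipy.spatial.transform import Rotation as R
        W=np.eye(4); W[:3,:3]=R.from_euler('xyz',o['tool_rot'],degrees=True).as_matrix(); W[:3,3]=o['tool_pos']; M=W@c['T_tool_cam']
    return M[:3,3],M[:3,:3]@r
def onz(c,px,z,o=None):
    p,d=ray(c,px,o); return p+d*(z-p[2])/d[2]
E
python3 - <<'E'
from h import *
c=env.get_calibration('top')
z=lambda u,v:(165+u/4.7-.4,130+v/4.7-.4)
for n,p,h in [('nose',(213,230),.062),('b',(268,166),.066),('b',(151,172),.066),('b',(158,287),.066),('b',(276,278),.066),('key top',(618,190),.129),('tl',(535,78),.018),('tr',(712,105),.018),('bl',(498,298),.018),('br',(681,325),.018),('pin',(401,195),.045)]:
    print(n,onz(c,z(*p),h).round(4))
E
```

```text
nose [0.4935 0.1395 0.062 ]
b [0.5363 0.1024 0.066 ]
b [0.533  0.1811 0.066 ]
b [0.4542 0.1753 0.066 ]
b [0.4594 0.0969 0.066 ]
key top [ 0.5015 -0.125   0.129 ]
tl [ 0.6108 -0.0823  0.018 ]
tr [ 0.5896 -0.2064  0.018 ]
bl [ 0.4531 -0.0529  0.018 ]
br [ 0.4327 -0.1785  0.018 ]
pin [0.5203 0.0132 0.045 ]
```

>>> carry_out([
  [0.3,0.25,0.015,-6,-1],
  [0.3,0.25,0.015,-6,-1],
  [0.3,0.25,0.015,-6,-1],
  [0.3,0.25,0.015,-6,-1],
  [0.3,0.25,0.015,-6,-1],
  [0.3,0.25,0.015,-6,-1],
  [0.3,0.25,0.015,-6,-1],
  [0.3,0.25,0.015,-6,-1],
  [0.3,0.635,0.015,-14,-1],
  [0.3,0.635,0.015,-14,-1],
  [0.3,0.635,0.015,-14,-1],
  [0.3,0.635,0.015,-14,-1],
  [0.3,0.635,0.015,-14,-1],
  [0.3,0.635,0.015,-14,-1],
  [0.3,0.635,0.015,-14,-1],
  [0.3,0.635,0.015,-14,-1],
  [0.3,0.635,0.015,-14,-1],
  [0.3,0.635,0.015,-14,-1],
])

```text
time_s: 1.95
tool_pos: [0.4529, 0.0037, 0.4197]
tool_rot: [180.0, -0.1, -90.3]
force: [0.3, -1.2, 0.3]
grip_width: 0.0869
```

```bash
python3 - <<'E'
from h import *
r,d,c,o=snap('wrist','w1'); print(o['tool_pos'],o['tool_rot'],o['qpos'],o['time_s'])
cv2.imwrite('pics/w1z.png',cv2.resize(r[:260,:,::-1],(800,406),interpolation=cv2.INTER_CUBIC))
E
```

```text
[0.45292087 0.00372472 0.41974316] [ 1.79994664e+02 -6.29773035e-02 -9.02662060e+01] [ 34.1945615   -5.90205825 -35.16183916 107.14240272  -3.41020335
  77.71603009 -90.36349553] 1.95
```

View pics/w1z.png

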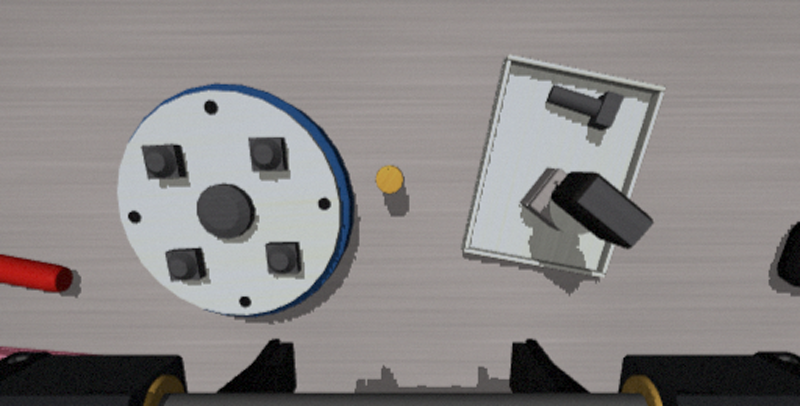

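```bash
cat > cloud.py <<'E'
from h import *
def cloud(d,c,o):
    v,u=np.mgrid[0:d.shape[0],0:d.shape[1]]
    p,_=ray(c,(0,0),o)
    from scipy.spatial.transform import Rotation as R
    K=c['K']; P=np.stack([(u-K[0,2])/K[0,0]*d,(v-K[1,2])/K[1,1]*d,d],-1)
    if 'camera_from_world' in c: M=np.linalg.inv(c['camera_from_world'])
    else:
        W=np.eye(4); W[:3,:3]=R.from_euler('xyz',o['tool_rot'],degrees=True).as_matrix(); W[:3,3]=o['tool_pos']; M=W@c['T_tool_cam']
    X=P@M[:3,:3].T+M[:3,3]; X[d<=0]=np.nan; return X
E
python3 - <<'E'
from cloud import *
f=np.load('pics/w1.npz'); o={'tool_pos':f['tp'],'tool_rot':f['tr']}; c=env.get_calibration('wrist')
X=cloud(f['d'],c,o); x,y,z=X[...,0],X[...,1],X[...,2]
rgb=f['rgb']; hsv=cv2.cvtColor(rgb,cv2.COLOR_RGB2HSV); gray=rgb.max(2)
fl=np.hypot(x-.495,y-.139)<.1
m=fl&(gray>150)&(z>.03); print('flange top z',np.nanmedian(z[m]))
m=fl&(gray<110)&(z>.05)
# components
n,l,s,ce=cv2.connectedComponentsWithStats(m.astype(np.uint8))
for i in range(1,n):
    if s[i,4]<100: continue
    q=l==i; top=q&(z>.063 if s[i,4]<800 else q)
    print(i,s[i,4],ce[i].round(1),'zmax',np.nanpercentile(z[q],95),'top xy',np.mean(x[top]),np.mean(y[top]),top.sum())
m=(np.hypot(x-.5,y+.125)<.06)&(z>.12)
print('handle',m.sum(),np.median(z[m]))
v,u=np.nonzero(m); print(u.min(),u.max(),v.min(),v.max()); pts=np.stack([x[m],y[m]],1).astype(np.float32)
print(cv2.minAreaRect(pts*1000),pts.mean(0))
m=(np.hypot(x-.52,y+.13)<.13)&(z>.013)&(z<.022)&(gray>120)
pts=np.stack([x[m],y[m]],1).astype(np.float32); print('rim',m.sum(),cv2.minAreaRect(pts*1000))
E
```

```text
flange top z 0.04533210662793544
1 481 [171.1  98.6] zmax 0.06575797520562426 top xy 0.5398094234049376 0.10244002890706956 181
2 497 [104.2 103.2] zmax 0.06590510170908395 top xy 0.5346400104332394 0.1810320906245682 177
3 994 [143.7 135. ] zmax 0.062125951718685526 top xy 0.4985071253856389 0.13761274573619495 994
4 407 [180.9 165.3] zmax 0.06585275240455453 top xy 0.46073531142839 0.09730027843125238 153
5 431 [118.  169.3] zmax 0.06582845988141448 top xy 0.45607182510359645 0.17594386614678575 148
6 18894 [ 65.7 294.7] zmax 0.3530871677764477 top xy 0.48002470524219476 0.0560155526182875 18894
handle 2489 0.13070672101827568
363 511 111 302
((502.26055908203125, -107.83366394042969), (47.318660736083984, 85.52230072021484), 3.2951512336730957) [ 0.49797085 -0.10079733]
rim 1129 ((524.604248046875, -129.87693786621094), (130.4270477294922, 159.77780151367188), 79.35507202148438)
```

```bash
python3 - <<'E'
from cloud import *
f=np.load('pics/w1.npz'); o={'tool_pos':f['tp'],'tool_rot':f['tr']}; c=env.get_calibration('wrist')
X=cloud(f['d'],c,o); x,y,z=X[...,0],X[...,1],X[...,2]
rgb=f['rgb'];gray=rgb.max(2)
for i,b in enumerate([(.5398,.1024),(.5346,.181),(.4607,.0973),(.4561,.1759)]):
    m=(np.hypot(x-b[0],y-b[1])<.025)&(z>.050)&(gray<140)
    p=np.stack([x[m],y[m]],1).astype(np.float32)*1000
    m2=m&(z<.0605)&(z>.0565); p2=np.stack([x[m2],y[m2]],1).astype(np.float32)*1000
    print(b,cv2.minAreaRect(p),cv2.minAreaRect(p2),m2.sum())
m=(np.hypot(x-.5,y+.125)<.07)&(z>.124)&(z<.136)
n,l,s,ce=cv2.connectedComponentsWithStats(m.astype(np.uint8))
for i in range(1,n):
    if s[i,4]>50:
        q=l==i; p=np.stack([x[q],y[q]],1).astype(np.float32)*1000
        print(s[i],cv2.minAreaRect(p),np.median(z[q]))
m=(np.hypot(x-.5,y+.125)<.07)&(z>.078)&(z<.12)
n,l,s,ce=cv2.connectedComponentsWithStats(m.astype(np.uint8))
for i in range(1,n):
    if s[i,4]>50:
        q=l==i; p=np.stack([x[q],y[q]],1).astype(np.float32)*1000
        print(s[i],cv2.minAreaRect(p),np.median(z[q]))
a=rgb[70:190,90:200,::-1]; cv2.imwrite('pics/w1b.png',cv2.resize(a,None,fx=5,fy=5,interpolation=cv2.INTER_CUBIC))
E
```

```text
(0.5398, 0.1024) ((539.7423706054688, 102.78206634521484), (23.31425666809082, 24.6912784576416), 0.22204013168811798) ((539.779541015625, 102.80172729492188), (24.75251579284668, 23.182533264160156), 89.82728576660156) 196
(0.5346, 0.181) ((534.58349609375, 181.74435424804688), (23.68014907836914, 24.752811431884766), 1.553113579750061) ((534.5226440429688, 181.7393798828125), (23.43451690673828, 24.805809020996094), 0.05544330179691315) 191
(0.4607, 0.0973) ((461.55902099609375, 92.26487731933594), (25.811601638793945, 35.12974548339844), 2.2391598224639893) ((460.7682800292969, 97.93406677246094), (24.188405990600586, 24.00507164001465), 0.9858989715576172) 155
(0.4561, 0.1759) ((455.9856872558594, 176.60552978515625), (24.25943946838379, 24.558568954467773), 1.7065294981002808) ((455.99029541015625, 176.72793579101562), (24.058303833007812, 24.14632225036621), 0.9580750465393066) 169
[ 365  111   53   49 1333] ((503.77862548828125, -125.90606689453125), (51.42475891113281, 24.106035232543945), 53.59987258911133) 0.12976842595168264
[353 110  43  48 437] ((499.5941162109375, -116.10844421386719), (51.823211669921875, 19.75398063659668), 27.248828887939453) 0.10508309225654544
```

View pics/w1b.png

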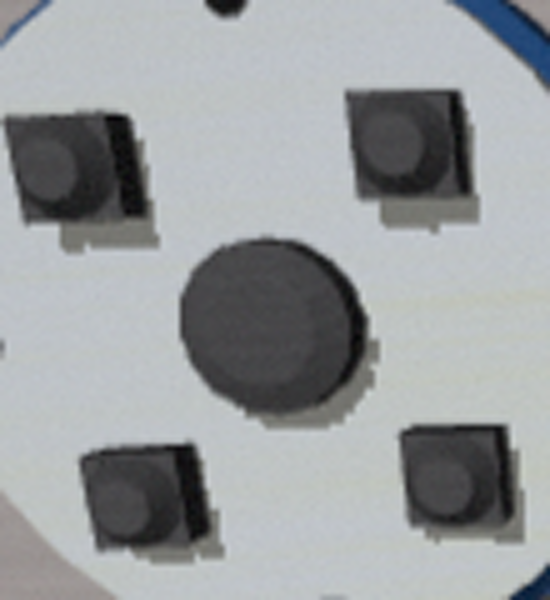

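```bash
python3 - <<'E'
from cloud import *
for nm in ['top','scene']:
    f=np.load(f'pics/{nm}0.npz'); c=env.get_calibration(nm)
    X=cloud(f['d'],c,None); x,y,z=X[...,0],X[...,1],X[...,2]
    m=(np.hypot(x-.498,y-.1398)<.03)&(z>.0575)&(z<.068); print(nm,'nose',cv2.minEnclosingCircle(np.stack([x[m],y[m]],1).astype(np.float32)*1000),m.sum(),np.median(z[m]))
    m=(np.hypot(x-.498,y-.1398)<.095)&(z>.042)&(z<.05); print(nm,'flange',cv2.minAreaRect(np.stack([x[m],y[m]],1).astype(np.float32)*1000),m.sum(),np.median(z[m]))
    m=(np.hypot(x-.504,y+.126)<.04)&(z>.122)&(z<.136); print('handle',cv2.minAreaRect(np.stack([x[m],y[m]],1).astype(np.float32)*1000),m.sum(),np.median(z[m]))
    m=(np.hypot(x-.504,y+.126)<.04)&(z>.01)&(z<.027); print('sock',cv2.minAreaRect(np.stack([x[m],y[m]],1).astype(np.float32)*1000),m.sum())
    m=(np.hypot(x-.504,y+.126)<.04)&(z>.08)&(z<.136); print('handle all',cv2.minAreaRect(np.stack([x[m],y[m]],1).astype(np.float32)*1000),m.sum())
f=np.load('pics/w1.npz'); o={'tool_pos':f['tp'],'tool_rot':f['tr']}; c=env.get_calibration('wrist')
X=cloud(f['d'],c,o); x,y,z=X[...,0],X[...,1],X[...,2]
m=(np.hypot(x-.498,y-.1398)<.03)&(z>.0575)&(z<.068); print('wrist nose',cv2.minEnclosingCircle(np.stack([x[m],y[m]],1).astype(np.float32)*1000))
m=(np.hypot(x-.498,y-.1398)<.095)&(z>.042)&(z<.05); print('flange',cv2.minAreaRect(np.stack([x[m],y[m]],1).astype(np.float32)*1000),m.sum(),np.median(z[m]))
E
```

```text
top nose ((497.3246154785156, 140.13751220703125), 20.37618637084961) 120 0.06114271964010709
top flange ((497.9400634765625, 140.2989501953125), (173.8361053466797, 173.29054260253906), 64.93897247314453) 1734 0.04623154316796052
handle ((502.9288024902344, -125.47915649414062), (51.5670166015625, 24.04798698425293), 53.71731948852539) 136 0.12959719092331345
sock ((493.49908447265625, -107.21845245361328), (53.94493103027344, 38.07987976074219), 47.95689392089844) 18
handle all ((502.39227294921875, -125.24725341796875), (51.82810974121094, 25.187442779541016), 53.71731948852539) 184
scene nose ((498.18798828125, 141.77078247070312), 21.737834930419922) 96 0.06335886391772699
scene flange ((498.318115234375, 140.4866180419922), (173.53468322753906, 176.30810546875), 78.77742004394531) 964 0.048454380635684635
handle ((502.594482421875, -126.46914672851562), (50.44729232788086, 26.784696578979492), 55.557395935058594) 168 0.13176288675671088
sock ((510.6078186035156, -119.74372863769531), (63.83448791503906, 31.201839447021484), 85.46430969238281) 74
handle all ((503.8011169433594, -125.92965698242188), (53.00279998779297, 27.525278091430664), 58.41997528076172) 408
wrist nose ((497.6812438964844, 139.63714599609375), 20.65268325805664)
flange ((497.68292236328125, 139.7482147216797), (174.71002197265625, 174.88412475585938), 8.597212791442871) 13073 0.04534646471580739
```

>>> carry_out([
  [0.05,-0.129,-0.04,54,-1],
  [0.05,-0.129,-0.04,54,-1],
  [0.05,-0.129,-0.04,54,-1],
  [0.05,-0.129,-0.04,54,-1],
  [0.05,-0.129,-0.04,54,-1],
  [0.05,-0.129,-0.04,54,-1],
  [0.05,-0.129,-0.04,54,-1],
  [0.05,-0.129,-0.08,54,-1],
  [0.05,-0.129,-0.12,54,-1],
  [0.05,-0.129,-0.149,54,-1],
  [0.05,-0.129,-0.149,54,-1],
  [0.05,-0.129,-0.149,54,-0.5],
  [0.05,-0.129,-0.149,54,0.5],
  [0.05,-0.129,-0.149,54,1],
  [0.05,-0.129,-0.149,54,1],
  [0.05,-0.129,-0.149,54,1],
  [0.05,-0.129,-0.149,54,1],
  [0.05,-0.129,-0.149,54,1],
], grip_force=50)

```text
time_s: 3.8
tool_pos: [0.5031, -0.1257, 0.2709]
tool_rot: [180.0, -0.0, -36.4]
force: [-0.0, -0.9, 0.4]
grip_width: 0.0392
```

```bash
python3 - <<'E'
from h import *
o=env.get_obs(); print(o)
E
```

```text
{'time_s': 3.8, 'qpos': array([ 38.57084951,  10.90675005, -29.89240981, 109.87332623,
         6.21600903,  60.77231712, -30.28740913]), 'joint_velocities': array([-0.00530442,  0.13512776, -0.00071955,  0.00171091,  0.02163599,
       -0.00146338,  0.01517822]), 'effort': array([ 5.74858903e-03, -3.47750938e+01, -2.68373676e+00, -2.77858293e+01,
       -6.09749788e-02, -8.52986210e-03,  2.47937596e-04]), 'tool_pos': array([ 0.50310465, -0.12571081,  0.2709329 ]), 'tool_rot': array([ 1.79996659e+02, -1.79352137e-02, -3.63721423e+01]), 'force': array([-0.02216998, -0.94437481,  0.38724018]), 'wrist_torque': array([-0.0582032 , -0.0962555 , -0.00305952]), 'grip_width': 0.039203672371145366}
```

>>> carry_out([
  [0,0,0,0,1],
  [0,0,0,0,1],
  [0,0,0,0,1],
  [0,0,0,0,1],
  [0,0,0.02,0,1],
  [0,0,0.05,0,1],
  [0,0,0.076,0,1],
  [0.006,0.04,0.076,7,1],
  [0.013,0.08,0.076,15,1],
  [0.02,0.12,0.076,23,1],
  [0.026,0.16,0.076,31,1],
  [0.032,0.2,0.076,37,1],
  [0.0367,0.2288,0.076,37,1],
  [0.0367,0.2288,0.076,37,1],
  [0.0367,0.2288,0.076,37,1],
], grip_force=50)

```text
time_s: 5.3
tool_pos: [0.5393, 0.1036, 0.3457]
tool_rot: [180.0, 0.1, 0.7]
force: [-0.4, -0.0, -4.4]
grip_width: 0.0236
```

```bash
python3 - <<'E'
from h import *
o=env.get_obs(); print(o['force'],o['wrist_torque'],o['tool_pos'],o['tool_rot'],o['grip_width'])
r,d,c,o=snap('scene','s2')
cv2.imwrite('pics/s2z.png',cv2.resize(r[60:260,150:390,::-1],None,fx=3.3,fy=3,interpolation=cv2.INTER_CUBIC))
r,d,c,o=snap('wrist','w2')
r,d,c,o=snap('top','t2')
E
```

```text
[-0.35694643 -0.04216748 -4.35649079] [-0.16067342 -0.09090905 -0.03080991] [0.53933842 0.10359014 0.34572157] [1.79975950e+02 1.13019644e-01 7.42269129e-01] 0.023630703950544577
```

View pics/s2z.png

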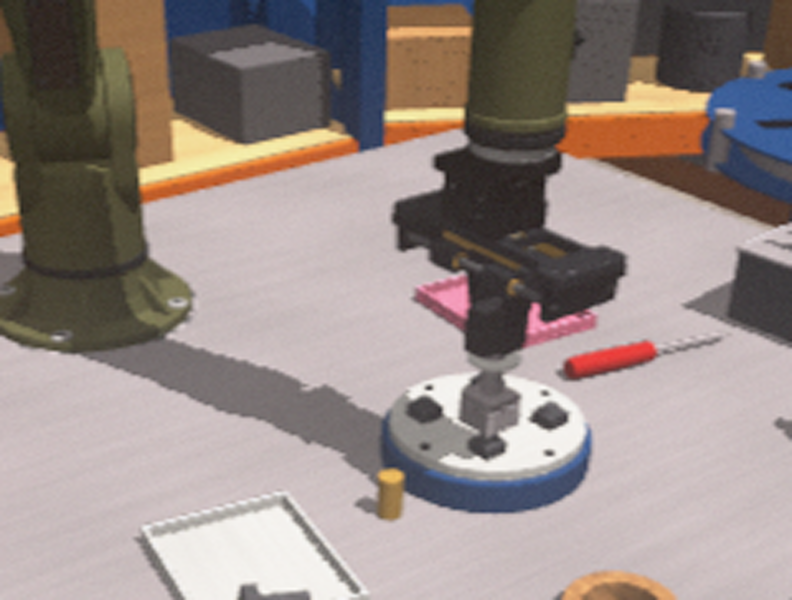

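View pics/w2.png

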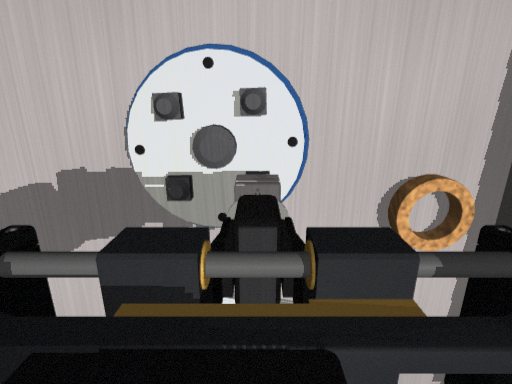

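>>> carry_out([
  [0,0,-0.01,0,1],
  [0,0,-0.018,0,1],
  [0,0,-0.024,0,1],
  [0,0,-0.03,0,1],
  [0,0,-0.032,0,1],
  [0,0,-0.032,0,1],
])

```text
time_s: 6.05
tool_pos: [0.5395, 0.103, 0.314]
tool_rot: [180.0, 0.1, 0.6]
force: [0.1, -0.5, -3.9]
grip_width: 0.0238
```

```bash
cat > st.py <<'E'
from h import *
o=env.get_obs(); print(o['time_s'],'F',o['force'].round(2),'T',o['wrist_torque'].round(3),o['tool_pos'].round(4),o['tool_rot'].round(2),o['grip_width'].round(4),'q7',o['qpos'][6].round(1))
E
python3 st.py
```

```text
Traceback (most recent call last):
  File "st.py", line 2, in <module>
    o=env.get_obs(); print(o['time_s'],'F',o['force'].round(2),'T',o['wrist_torque'].round(3),o['tool_pos'].round(4),o['tool_rot'].round(2),o['grip_width'].round(4),'q7',o['qpos'][6].round(1))
                                                                                                                                            ^^^^^^^^^^^^^^^^^^^^^
AttributeError: 'float' object has no attribute 'round'
```

>>> carry_out([
  [0,0,0,-4,1],
  [0,0,0,-8,1],
  [0,0,0,-12,1],
  [0,0,0,-16,1],
  [0,0,0,-20,1],
  [0,0,0,-24,1],
  [0,0,0,-28,1],
  [0,0,0,-32,1],
  [0,0,0,-35,1],
])

```text
time_s: 6.95
tool_pos: [0.5395, 0.1037, 0.3147]
tool_rot: [-180.0, 0.1, -34.5]
force: [-1.2, 1.3, -4.8]
grip_width: 0.0237
```

```bash
sed -i "s/,o\['grip_width'\].round(4)/,round(o['grip_width'],4)/" st.py; python3 st.py
```

```text
6.95 F [-1.24  1.29 -4.75] T [0.308 0.136 0.069] [0.5395 0.1037 0.3147] [-1.7999e+02  6.0000e-02 -3.4470e+01] 0.0237 q7 -54.9
```

>>> carry_out([
  [0,0,0,4,1],
  [0,0,0,7,1],
  [0,0,0.016,7,1],
  [0,0,0.032,8,1],
  [-0.02,0.018,0.033,15,1],
  [-0.042,0.037,0.033,22,1],
  [-0.063,0.055,0.033,29,1],
  [-0.0837,0.0739,0.033,35.5,1],
  [-0.0837,0.0739,0.033,35.5,1],
  [-0.0837,0.0739,0.02,35.5,1],
  [-0.0837,0.0739,0.012,35.5,1],
  [-0.0837,0.0739,0.006,35.5,1],
  [-0.0837,0.0739,0,35.5,1],
  [-0.0837,0.0739,0,35.5,1],
])

```text
time_s: 8.35
tool_pos: [0.4561, 0.1767, 0.3133]
tool_rot: [-179.9, 0.1, 1.1]
force: [0.6, 1.8, -5.2]
grip_width: 0.0236
```

```bash
python3 st.py
```

```text
8.35 F [ 0.64  1.84 -5.21] T [ 0.398 -0.124  0.016] [0.4561 0.1767 0.3133] [-1.7995e+02  9.0000e-02  1.0800e+00] 0.0236 q7 -26.6
```

>>> carry_out([
  [0,0,0,-4,1],
  [0,0,0,-8,1],
  [0,0,0,-12,1],
  [0,0,0,-16,1],
  [0,0,0,-20,1],
  [0,0,0,-24,1],
  [0,0,0,-28,1],
  [0,0,0,-32,1],
  [0,0,0,-35,1],
  [0,0,0,-35,1],
  [0,0,0,-31,1],
  [0,0,0,-28,1],
  [0,0,0.016,-28,1],
  [0,0,0.032,-27,1],
  [0.02,0.001,0.033,-20,1],
  [0.04,0.002,0.033,-13,1],
  [0.06,0.004,0.033,-6,1],
  [0.0786,0.005,0.033,0,1],
  [0.0786,0.005,0.033,0,1],
])

```text
time_s: 10.25
tool_pos: [0.5372, 0.1802, 0.3472]
tool_rot: [-180.0, -0.0, 1.1]
force: [-0.1, -0.5, -4.8]
grip_width: 0.0236
```

>>> carry_out([
  [0,0,-0.013,0,1],
  [0,0,-0.021,0,1],
  [0,0,-0.027,0,1],
  [0,0,-0.033,0,1],
  [0,0,-0.033,0,1],
])

```text
time_s: 10.75
tool_pos: [0.534, 0.182, 0.3135]
tool_rot: [180.0, 0.1, 1.2]
force: [-0.0, 0.8, -5.3]
grip_width: 0.0237
```

```bash
python3 st.py
```

```text
10.75 F [-0.03  0.81 -5.27] T [ 0.153 -0.042  0.01 ] [0.534  0.182  0.3135] [1.7998e+02 1.0000e-01 1.1500e+00] 0.0237 q7 -30.0
```

>>> carry_out([
  [0,0,0,-4,1],
  [0,0,0,-8,1],
  [0,0,0,-12,1],
  [0,0,0,-16,1],
  [0,0,0,-20,1],
  [0,0,0,-24,1],
  [0,0,0,-28,1],
  [0,0,0,-32,1],
  [0,0,0,-35,1],
  [0,0,0,-35,1],
  [0,0,0,-31,1],
  [0,0,0,-28,1],
  [0,0,0.016,-28,1],
  [0,0,0.032,-27,1],
  [-0.02,-0.023,0.033,-20,1],
  [-0.04,-0.046,0.033,-13,1],
  [-0.06,-0.068,0.033,-6,1],
  [-0.0738,-0.0838,0.033,0,1],
  [-0.0738,-0.0838,0.033,0,1],
  [-0.0738,-0.0838,0.033,0,1],
])

```text
time_s: 12.75
tool_pos: [0.4612, 0.0981, 0.3495]
tool_rot: [179.9, -0.2, 1.0]
force: [-0.3, 0.8, -3.9]
grip_width: 0.0239
```

>>> carry_out([
  [0,0,-0.013,0,1],
  [0,0,-0.021,0,1],
  [0,0,-0.027,0,1],
  [0,0,-0.033,0,1],
  [0,0,-0.033,0,1],
])

```text
time_s: 13.25
tool_pos: [0.4605, 0.0983, 0.3135]
tool_rot: [-180.0, 0.1, 1.2]
force: [-0.1, -0.1, -4.0]
grip_width: 0.0239
```

```bash
python3 st.py
```

```text
13.25 F [-0.07 -0.09 -4.02] T [-0.038 -0.097  0.057] [0.4605 0.0983 0.3135] [-1.7998e+02  1.4000e-01  1.1600e+00] 0.0239 q7 -15.3
```

>>> carry_out([
  [0,0,0,-4,1],
  [0,0,0,-8,1],
  [0,0,0,-12,1],
  [0,0,0,-16,1],
  [0,0,0,-20,1],
  [0,0,0,-24,1],
  [0,0,0,-28,1],
  [0,0,0,-32,1],
  [0,0,0,-35,1],
  [0,0,0,-35,1],
  [0,0,0,-31,1],
  [0,0,0,-28,1],
  [0,0,0.016,-28,1],
  [0,0,0.032,-28,1],
  [0,0,0.036,-28,1],
  [0,-0.06,0.05,-28,1],
  [0,-0.1,0.06,-28,1],
  [0,-0.1,0.06,-28,1],
])

```text
time_s: 15.05
tool_pos: [0.4612, -0.0091, 0.3757]
tool_rot: [179.8, -0.2, -27.4]
force: [0.7, -0.4, -3.6]
grip_width: 0.0237
```

```bash
python3 st.py; python3 - <<'E'
from cloud import *
r,d,c,o=snap('wrist','w3')
X=cloud(d,c,o); x,y,z=X[...,0],X[...,1],X[...,2]; gray=r.max(2)
for i,b in enumerate([(.5398,.1028),(.5346,.1817),(.4608,.0979),(.456,.1767)]):
    m=(np.hypot(x-b[0],y-b[1])<.022)&(z<.0605)&(z>.0565)&(gray<140)
    if m.sum()>20: print('ABCD'[i],cv2.minAreaRect(np.stack([x[m],y[m]],1).astype(np.float32)*1000),m.sum())
cv2.imwrite('pics/w3z.png',cv2.resize(r[:220,:,::-1],(800,344),interpolation=cv2.INTER_CUBIC))
E
```

```text
15.05 F [ 0.67 -0.42 -3.64] T [-0.031 -0.112 -0.014] [ 0.4612 -0.0091  0.3757] [179.81  -0.24 -27.42] 0.0237 q7 -27.9
A ((539.8041381835938, 102.66485595703125), (24.153120040893555, 23.800954818725586), 65.63179016113281) 295
C ((461.11785888671875, 97.64437866210938), (23.86774444580078, 24.031288146972656), 66.58838653564453) 265
D ((455.13037109375, 174.32577514648438), (19.271892547607422, 24.50347137451172), 65.12866973876953) 226
```

View pics/w3z.png

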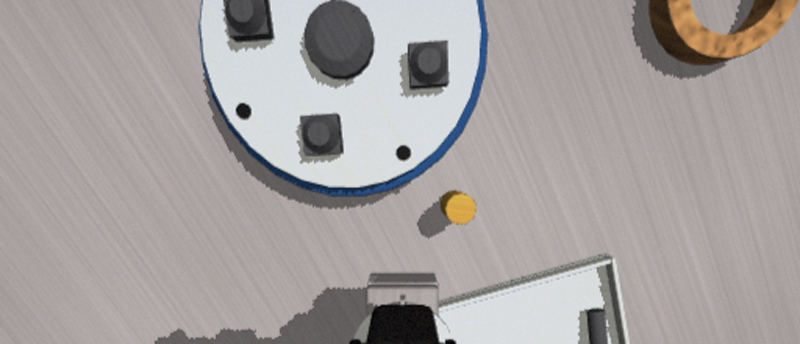

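>>> carry_out([
  [0,0.04,-0.02,3,1],
  [0,0.08,-0.026,3,1],
  [0,0.1,-0.026,3,1],
  [0,0.1,-0.027,3,1],
  [0,0.1,-0.028,3,1],
  [0,0.1,-0.04,3,1],
  [0,0.1,-0.048,3,1],
  [0,0.1,-0.054,3,1],
  [0,0.1,-0.06,3,1],
  [0,0.1,-0.06,3,1],
])

```text
time_s: 16.1
tool_pos: [0.4605, 0.0978, 0.3136]
tool_rot: [180.0, 0.1, -23.9]
force: [0.3, 0.7, -4.3]
grip_width: 0.0238
```

```bash
python3 st.py
```

```text
16.1 F [ 0.33  0.73 -4.32] T [-0.04  -0.01  -0.016] [0.4605 0.0978 0.3136] [ 1.7995e+02  1.0000e-01 -2.3900e+01] 0.0238 q7 -40.2
```

>>> carry_out([
  [0,0,0,-4,1],
  [0,0,0,-8,1],
  [0,0,0,-12,1],
  [0,0,0,-16,1],
  [0,0,0,-20,1],
  [0,0,0,-24,1],
  [0,0,0,-26,1],
  [0,0,0,-26,1],
])

```text
time_s: 16.9
tool_pos: [0.4606, 0.0987, 0.3147]
tool_rot: [180.0, 0.1, -49.8]
force: [-0.9, 1.9, -5.8]
grip_width: 0.0236
```

```bash
python3 st.py
```

```text
16.9 F [-0.89  1.88 -5.84] T [0.537 0.317 0.144] [0.4606 0.0987 0.3147] [ 1.7998e+02  7.0000e-02 -4.9850e+01] 0.0236 q7 -66.2
```

>>> carry_out([
  [0,0,0,-3,1],
  [0,0,0,-6,1],
  [0,0,0,-6,1],
])

```text
time_s: 17.2
tool_pos: [0.4606, 0.0986, 0.3146]
tool_rot: [180.0, 0.1, -55.8]
force: [-0.8, 2.3, -4.9]
grip_width: 0.0239
```

```bash
python3 st.py
```

```text
17.2 F [-0.83  2.34 -4.91] T [0.649 0.384 0.327] [0.4606 0.0986 0.3146] [ 1.7997e+02  6.0000e-02 -5.5790e+01] 0.0239 q7 -72.1
```

>>> carry_out([
  [0,0,0,7,1],
  [0,0,0,14,1],
  [0,0,0,17,1],
  [0,0,0.016,18,1],
  [0,0,0.032,19,1],
  [0.02,0.023,0.033,23,1],
  [0.04,0.046,0.033,27,1],
  [0.06,0.068,0.033,32,1],
  [0.0738,0.0838,0.033,32,1],
  [0.0738,0.0838,0.033,32,1],
  [0.0738,0.0838,0.02,32,1],
  [0.0738,0.0838,0.012,32,1],
  [0.0738,0.0838,0.006,32,1],
  [0.0738,0.0838,0,32,1],
  [0.0738,0.0838,0,32,1],
])

```text
time_s: 18.7
tool_pos: [0.5344, 0.1815, 0.3135]
tool_rot: [180.0, 0.0, -23.9]
force: [-0.2, 0.9, -6.1]
grip_width: 0.0238
```

```bash
python3 st.py
```

```text
18.7 F [-0.18  0.9  -6.05] T [ 0.31  -0.296  0.01 ] [0.5344 0.1815 0.3135] [ 1.7998e+02  3.0000e-02 -2.3890e+01] 0.0238 q7 -54.8
```

>>> carry_out([
  [0,0,0,-4,1],
  [0,0,0,-8,1],
  [0,0,0,-12,1],
  [0,0,0,-16,1],
  [0,0,0,-20,1],
  [0,0,0,-24,1],
  [0,0,0,-26,1],
  [0,0,0,-26,1],
])

```text
time_s: 19.5
tool_pos: [0.5343, 0.1825, 0.3144]
tool_rot: [-180.0, 0.1, -49.8]
force: [0.3, 2.6, -5.3]
grip_width: 0.0236
```

```bash
python3 st.py
```

```text
19.5 F [ 0.33  2.59 -5.27] T [ 0.886 -0.168  0.058] [0.5343 0.1825 0.3144] [-1.7999e+02  6.0000e-02 -4.9840e+01] 0.0236 q7 -79.7
```

>>> carry_out([
  [0,0,0,-3,1],
  [0,0,0,-6,1],
  [0,0,0,-6,1],
])

```text
time_s: 19.8
tool_pos: [0.5343, 0.1825, 0.3144]
tool_rot: [180.0, 0.1, -55.8]
force: [0.5, 3.1, -6.1]
grip_width: 0.0238
```

```bash
python3 st.py
```

```text
19.8 F [ 0.47  3.13 -6.14] T [ 0.97  -0.135  0.038] [0.5343 0.1825 0.3144] [ 1.7999e+02  6.0000e-02 -5.5810e+01] 0.0238 q7 -85.4
```

>>> carry_out([
  [0,0,0,-3,1],
  [0,0,0,-6,1],
  [0,0,0,-6,1],
])

```text
time_s: 20.1
tool_pos: [0.5343, 0.1825, 0.3145]
tool_rot: [180.0, 0.1, -61.7]
force: [0.9, 4.1, -6.7]
grip_width: 0.0236
```

```bash
python3 st.py
```

```text
20.1 F [ 0.86  4.08 -6.73] T [ 1.117 -0.082  0.21 ] [0.5343 0.1825 0.3145] [ 1.7998e+02  5.0000e-02 -6.1740e+01] 0.0236 q7 -91.2
```

>>> carry_out([
  [0,0,0,-2,1],
  [0,0,0,-4,1],
  [0,0,0,-4,1],
])

```text
time_s: 20.4
tool_pos: [0.5344, 0.1825, 0.3145]
tool_rot: [180.0, 0.0, -65.7]
force: [-0.5, 3.2, -6.9]
grip_width: 0.0235
```

```bash
python3 st.py
```

```text
20.4 F [-0.54  3.16 -6.89] T [ 1.205 -0.067  0.291] [0.5344 0.1825 0.3145] [ 1.7998e+02  5.0000e-02 -6.5700e+01] 0.0235 q7 -95.0
```

>>> carry_out([
  [0,0,0,-1.5,1],
  [0,0,0,-1.5,1],
])

```text
time_s: 20.6
tool_pos: [0.5344, 0.1824, 0.3145]
tool_rot: [180.0, 0.0, -67.3]
force: [0.5, 5.7, -7.9]
grip_width: 0.0236
```

```bash
python3 st.py
```

```text
20.6 F [ 0.48  5.67 -7.92] T [1.396 0.042 0.313] [0.5344 0.1824 0.3145] [ 1.7997e+02  5.0000e-02 -6.7310e+01] 0.0236 q7 -96.5
```

>>> carry_out([
  [0,0,0,7,1],
  [0,0,0,14,1],
  [0,0,0,17,1],
  [0,0,0.016,18,1],
  [0,0,0.032,19,1],
  [0.001,-0.02,0.033,27,1],
  [0.003,-0.04,0.033,35,1],
  [0.004,-0.06,0.033,43,1],
  [0.0052,-0.0789,0.033,43,1],
  [0.0052,-0.0789,0.033,43,1],
  [0.0052,-0.0789,0.02,43,1],
  [0.0052,-0.0789,0.012,43,1],
  [0.0052,-0.0789,0.006,43,1],
  [0.0052,-0.0789,0,43,1],
  [0.0052,-0.0789,0,43,1],
])

```text
time_s: 22.1
tool_pos: [0.5394, 0.1034, 0.3135]
tool_rot: [179.9, 0.1, -24.3]
force: [0.1, -1.1, -3.8]
grip_width: 0.0239
```

```bash
python3 st.py
```

```text
22.1 F [ 0.06 -1.06 -3.81] T [-0.036 -0.067  0.017] [0.5394 0.1034 0.3135] [ 1.7994e+02  1.2000e-01 -2.4320e+01] 0.0239 q7 -45.6
```

>>> carry_out([
  [0,0,0,-4,1],
  [0,0,0,-8,1],
  [0,0,0,-12,1],
  [0,0,0,-16,1],
  [0,0,0,-20,1],
  [0,0,0,-24,1],
  [0,0,0,-26,1],
  [0,0,0,-26,1],
])

```text
time_s: 22.9
tool_pos: [0.5396, 0.1038, 0.3147]
tool_rot: [180.0, 0.1, -50.3]
force: [-0.9, 1.4, -4.8]
grip_width: 0.0239
```

```bash
python3 st.py
```

```text
22.9 F [-0.87  1.37 -4.75] T [0.364 0.337 0.103] [0.5396 0.1038 0.3147] [ 1.7998e+02  6.0000e-02 -5.0320e+01] 0.0239 q7 -70.8
```

>>> carry_out([
  [0,0,0,-3,1],
  [0,0,0,-6,1],
  [0,0,0,-6,1],
])

```text
time_s: 23.2
tool_pos: [0.5396, 0.1037, 0.3147]
tool_rot: [180.0, 0.1, -56.3]
force: [-0.7, 1.5, -4.8]
grip_width: 0.0235
```

```bash
python3 st.py
```

```text
23.2 F [-0.72  1.53 -4.83] T [0.435 0.33  0.095] [0.5396 0.1037 0.3147] [ 1.7998e+02  5.0000e-02 -5.6290e+01] 0.0235 q7 -76.6
```

>>> carry_out([
  [0,0,0,-3,1],
  [0,0,0,-6,1],
  [0,0,0,-6,1],
])

```text
time_s: 23.5
tool_pos: [0.5396, 0.1036, 0.3147]
tool_rot: [180.0, 0.1, -62.3]
force: [-1.4, 2.5, -4.0]
grip_width: 0.0235
```

```bash
python3 st.py
```

```text
23.5 F [-1.39  2.52 -3.99] T [0.472 0.458 0.044] [0.5396 0.1036 0.3147] [ 1.7997e+02  5.0000e-02 -6.2260e+01] 0.0235 q7 -82.4
```

>>> carry_out([
  [0,0,0,-2,1],
  [0,0,0,-4,1],
  [0,0,0,-4,1],
])

```text
time_s: 23.8
tool_pos: [0.5396, 0.1036, 0.3147]
tool_rot: [180.0, 0.0, -66.2]
force: [-2.4, 2.2, -5.1]
grip_width: 0.0235
```

```bash
python3 st.py
```

```text
23.8 F [-2.39  2.19 -5.11] T [0.652 0.543 0.116] [0.5396 0.1036 0.3147] [ 1.7997e+02  5.0000e-02 -6.6220e+01] 0.0235 q7 -86.2
```

>>> carry_out([
  [0,0,0,-2,1],
  [0,0,0,-4,1],
  [0,0,0,-4,1],
])

```text
time_s: 24.1
tool_pos: [0.5396, 0.1036, 0.3147]
tool_rot: [180.0, 0.0, -70.2]
force: [-2.3, 1.3, -5.4]
grip_width: 0.0241
```

```bash
python3 st.py
```

```text
24.1 F [-2.32  1.34 -5.36] T [0.664 0.526 0.237] [0.5396 0.1036 0.3147] [ 1.7997e+02  4.0000e-02 -7.0210e+01] 0.0241 q7 -90.1
```

>>> carry_out([
  [0,0,0,-2,1],
  [0,0,0,-3.5,1],
  [0,0,0,-3.5,1],
])

```text
time_s: 24.4
tool_pos: [0.5397, 0.1035, 0.3147]
tool_rot: [180.0, 0.0, -73.8]
force: [-2.5, 3.4, -4.1]
grip_width: 0.0235
```

```bash
python3 st.py
```

```text
24.4 F [-2.48  3.37 -4.07] T [0.837 0.732 0.287] [0.5397 0.1035 0.3147] [ 1.7997e+02  3.0000e-02 -7.3770e+01] 0.0235 q7 -93.6
```

>>> carry_out([
  [0,0,0,-1.2,1],
  [0,0,0,-1.2,1],
])

```text
time_s: 24.6
tool_pos: [0.5397, 0.1035, 0.3147]
tool_rot: [180.0, 0.0, -75.0]
force: [-2.3, 2.8, -6.5]
grip_width: 0.0233
```

```bash
python3 st.py
```

```text
24.6 F [-2.28  2.83 -6.45] T [1.037 0.84  0.362] [0.5397 0.1035 0.3147] [ 1.7997e+02  3.0000e-02 -7.5040e+01] 0.0233 q7 -94.8
```

>>> carry_out([
  [0,0,0,7,1],
  [0,0,0,14,1],
  [0,0,0,18,1],
  [0,0,0.016,18,1],
  [0,0,0.032,19,1],
  [-0.02,0.018,0.033,27,1],
  [-0.042,0.037,0.033,35,1],
  [-0.063,0.055,0.033,43,1],
  [-0.0838,0.0739,0.033,50,1],
  [-0.0838,0.0739,0.033,50,1],
  [-0.0838,0.0739,0.033,50,1],
  [-0.0838,0.0739,0.02,50,1],
  [-0.0838,0.0739,0.012,50,1],
  [-0.0838,0.0739,0.006,50,1],
  [-0.0838,0.0739,0,50,1],
  [-0.0838,0.0739,0,50,1],
])

```text
time_s: 26.2
tool_pos: [0.4561, 0.1765, 0.3132]
tool_rot: [180.0, 0.1, -25.1]
force: [0.0, 1.1, -4.3]
grip_width: 0.0236
```

```bash
python3 st.py
```

```text
26.2 F [ 0.02  1.06 -4.26] T [ 0.172 -0.16   0.023] [0.4561 0.1765 0.3132] [ 1.7997e+02  9.0000e-02 -2.5110e+01] 0.0236 q7 -52.6
```

>>> carry_out([
  [0,0,0,-4,1],
  [0,0,0,-8,1],
  [0,0,0,-12,1],
  [0,0,0,-16,1],
  [0,0,0,-20,1],
  [0,0,0,-24,1],
  [0,0,0,-26,1],
  [0,0,0,-26,1],
])

```text
time_s: 27.0
tool_pos: [0.4557, 0.1774, 0.3139]
tool_rot: [180.0, 0.1, -51.1]
force: [-0.3, 3.7, -6.5]
grip_width: 0.024
```

```bash
python3 st.py
```

```text
27.0 F [-0.32  3.67 -6.53] T [0.908 0.232 0.068] [0.4557 0.1774 0.3139] [ 1.7997e+02  1.1000e-01 -5.1060e+01] 0.024 q7 -78.4
```

>>> carry_out([
  [0,0,0,-3,1],
  [0,0,0,-6,1],
  [0,0,0,-6,1],
])

```text
time_s: 27.3
tool_pos: [0.4557, 0.1774, 0.314]
tool_rot: [180.0, 0.1, -57.0]
force: [-0.6, 3.7, -7.8]
grip_width: 0.0236
```

```bash
python3 st.py
```

```text
27.3 F [-0.57  3.71 -7.79] T [1.082 0.262 0.086] [0.4557 0.1774 0.314 ] [ 1.7996e+02  1.0000e-01 -5.7020e+01] 0.0236 q7 -84.3
```

>>> carry_out([
  [0,0,0,-3,1],
  [0,0,0,-6,1],
  [0,0,0,-6,1],
])

```text
time_s: 27.6
tool_pos: [0.4557, 0.1774, 0.3141]
tool_rot: [180.0, 0.1, -63.0]
force: [-1.2, 4.1, -8.3]
grip_width: 0.0236
```

```bash
python3 st.py
```

```text
27.6 F [-1.23  4.05 -8.25] T [1.259 0.311 0.093] [0.4557 0.1774 0.3141] [ 1.7995e+02  8.0000e-02 -6.2970e+01] 0.0236 q7 -90.2
```

>>> carry_out([
  [0,0,0,-3,1],
  [0,0,0,-6,1],
  [0,0,0,-6,1],
])

```text
time_s: 27.9
tool_pos: [0.4557, 0.1774, 0.3142]
tool_rot: [179.9, 0.1, -68.9]
force: [-0.9, 4.7, -7.3]
grip_width: 0.0235
```

```bash
python3 st.py
```

```text
27.9 F [-0.95  4.65 -7.29] T [1.25  0.448 0.081] [0.4557 0.1774 0.3142] [ 1.7995e+02  7.0000e-02 -6.8940e+01] 0.0235 q7 -96.2
```

>>> carry_out([
  [0,0,0,-3,1],
  [0,0,0,-6,1],
  [0,0,0,-6,1],
])

```text
time_s: 28.2
tool_pos: [0.4557, 0.1774, 0.3143]
tool_rot: [179.9, 0.1, -74.9]
force: [-1.0, 5.9, -8.7]
grip_width: 0.0236
```

```bash
python3 st.py
```

```text
28.2 F [-0.96  5.86 -8.69] T [1.492 0.541 0.176] [0.4557 0.1774 0.3143] [ 1.7994e+02  5.0000e-02 -7.4910e+01] 0.0236 q7 -102.1
```

>>> carry_out([
  [0,0,0,-2,1],
  [0,0,0,-3,1],
  [0,0,0,-3,1],
])

```text
time_s: 28.5
tool_pos: [0.4557, 0.1774, 0.3144]
tool_rot: [179.9, 0.0, -77.9]
force: [-1.5, 4.4, -10.1]
grip_width: 0.0236
```

```bash
python3 st.py
```

```text
28.5 F [ -1.54   4.38 -10.11] T [1.487 0.513 0.218] [0.4557 0.1774 0.3144] [ 1.7994e+02  5.0000e-02 -7.7860e+01] 0.0236 q7 -105.0
```

>>> carry_out([
  [0,0,0,-2,1],
  [0,0,0,-3,1],
  [0,0,0,-3,1],
])

```text
time_s: 28.8
tool_pos: [0.4557, 0.1774, 0.3143]
tool_rot: [179.9, 0.0, -80.8]
force: [-1.3, 4.6, -9.3]
grip_width: 0.0237
```

```bash
python3 st.py
```

```text
28.8 F [-1.27  4.56 -9.33] T [1.499 0.504 0.374] [0.4557 0.1774 0.3143] [ 1.7994e+02  4.0000e-02 -8.0830e+01] 0.0237 q7 -108.0
```

>>> carry_out([
  [0,0,0,7,1],
  [0,0,0,14,1],
  [0,0,0,18,1],
  [0,0,0.016,18,1],
  [0,0,0.034,18,1],
  [0,-0.04,0.06,10,1],
  [0,-0.08,0.09,2,1],
  [0,-0.125,0.105,-6,1],
  [0,-0.17,0.105,-9,1],
  [0,-0.17,0.105,-9,1],
  [0,-0.17,0.105,-9,1],
  [0,-0.17,0.105,-9,1],
])

```text
time_s: 30.0
tool_pos: [0.4561, 0.0073, 0.4201]
tool_rot: [-180.0, -0.1, -89.9]
force: [0.2, -0.3, -4.0]
grip_width: 0.0233
```

```bash
python3 st.py; python3 - <<'E'
from cloud import *
r,d,c,o=snap('wrist','w4')
X=cloud(d,c,o); x,y,z=X[...,0],X[...,1],X[...,2]; gray=r.max(2)
for i,b in enumerate([(.5398,.1028),(.5346,.1817),(.4608,.0979),(.456,.1767)]):
    m=(np.hypot(x-b[0],y-b[1])<.022)&(z<.0605)&(z>.0565)&(gray<140)
    if m.sum()>20: print('ABCD'[i],cv2.minAreaRect(np.stack([x[m],y[m]],1).astype(np.float32)*1000),m.sum())
cv2.imwrite('pics/w4z.png',cv2.resize(r[:260,:,::-1],(800,406),interpolation=cv2.INTER_CUBIC))
E
```

```text
30.0 F [ 0.25 -0.27 -4.04] T [0.115 0.033 0.039] [0.4561 0.0073 0.4201] [-1.7998e+02 -5.0000e-02 -8.9940e+01] 0.0233 q7 -91.3
A ((539.9116821289062, 102.49761962890625), (23.70170783996582, 23.829153060913086), 35.44520568847656) 178
B ((534.9014892578125, 181.332763671875), (24.039127349853516, 23.946048736572266), 42.74806594848633) 192
C ((461.0094299316406, 97.63165283203125), (24.09198760986328, 23.87514305114746), 52.911678314208984) 148
D ((455.9737854003906, 176.2895965576172), (23.81346321105957, 24.120277404785156), 27.92146110534668) 154
```

View pics/w4z.png

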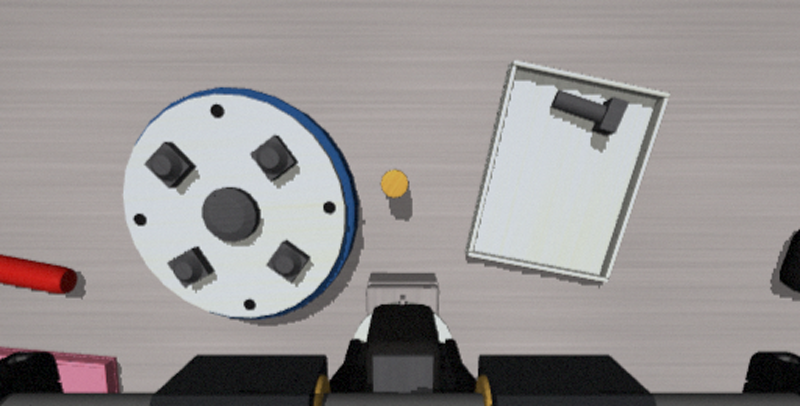

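>>> carry_out([
  [0.012,-0.035,-0.02,8,1],
  [0.024,-0.07,-0.04,16,1],
  [0.036,-0.105,-0.06,24,1],
  [0.047,-0.1325,-0.07,32,1],
  [0.047,-0.1325,-0.07,40,1],
  [0.047,-0.1325,-0.07,48,1],
  [0.047,-0.1325,-0.08,53.5,1],
  [0.047,-0.1325,-0.1,53.5,1],
  [0.047,-0.1325,-0.12,53.5,1],
  [0.047,-0.1325,-0.135,53.5,1],
  [0.047,-0.1325,-0.144,53.5,1],
  [0.047,-0.1325,-0.1465,53.5,1],
  [0.047,-0.1325,-0.1465,53.5,1],
])

```text
time_s: 31.35
tool_pos: [0.5034, -0.1251, 0.2734]
tool_rot: [180.0, -0.0, -36.5]
force: [0.6, 0.0, -4.0]
grip_width: 0.0238
```

```bash
python3 st.py
```

```text
31.35 F [ 0.6   0.   -3.98] T [ 0.004 -0.09   0.016] [ 0.5034 -0.1251  0.2734] [180.   -0.  -36.5] 0.0238 q7 -29.4
```

Still hanging free (−4 N). I'll lower slowly until the weight is taken.

>>> carry_out([
  [0,0,-0.001,0,1],
  [0,0,-0.002,0,1],
  [0,0,-0.0025,0,1],
  [0,0,-0.0025,0,1],
])

```text
time_s: 31.75
tool_pos: [0.5031, -0.1256, 0.271]
tool_rot: [-180.0, -0.0, -36.6]
force: [0.8, -0.3, -4.5]
grip_width: 0.0237
```

```bash
python3 st.py
```

```text
31.75 F [ 0.79 -0.33 -4.46] T [ 0.033 -0.059 -0.034] [ 0.5031 -0.1256  0.271 ] [-1.800e+02 -3.000e-02 -3.658e+01] 0.0237 q7 -29.5
```

>>> carry_out([
  [0,0,-0.0005,0,1],
  [0,0,-0.001,0,1],
  [0,0,-0.001,0,1],
])

```text
time_s: 32.05
tool_pos: [0.5033, -0.1255, 0.2707]
tool_rot: [180.0, -0.0, -36.6]
force: [-2.5, 0.3, 3.8]
grip_width: 0.0236
```

```bash
python3 st.py
```

```text
32.05 F [-2.51  0.27  3.79] T [0.14  0.651 0.014] [ 0.5033 -0.1255  0.2707] [ 1.7999e+02 -4.0000e-02 -3.6580e+01] 0.0236 q7 -29.5
```

>>> carry_out([
  [0,0,0,0,0.3],
  [0,0,0,0,0.1],
  [0,0,0,0,-0.2],
  [0,0,0,0,-0.4],
  [0,0,0,0,-0.6],
  [0,0,0,0,-1],
  [0,0,0,0,-1],
  [0,0,0,0,-1],
  [0,0,0,0,-1],
  [0,0,0,0,-1],
])

```text
time_s: 33.05
tool_pos: [0.5031, -0.1255, 0.2698]
tool_rot: [180.0, -0.0, -36.6]
force: [0.9, 0.1, -0.2]
grip_width: 0.0858
```

>>> carry_out([
  [0,0,0.02,0,-1],
  [0,0,0.05,0,-1],
  [0,0,0.09,0,-1],
  [0,0,0.13,0,-1],
  [-0.03,0.06,0.149,-8,-1],
  [-0.05,0.13,0.149,-16,-1],
  [-0.05,0.13,0.149,-24,-1],
  [-0.05,0.13,0.149,-32,-1],
  [-0.05,0.13,0.149,-40,-1],
  [-0.05,0.13,0.149,-48,-1],
  [-0.05,0.13,0.149,-53.5,-1],
  [-0.05,0.13,0.149,-53.5,-1],
  [-0.05,0.13,0.149,-53.5,-1],
])

```text
time_s: 34.35
tool_pos: [0.453, 0.0045, 0.4188]
tool_rot: [-180.0, -0.0, -89.9]
force: [0.5, 0.1, -0.7]
grip_width: 0.0869
```

```bash
python3 st.py; python3 - <<'E'
from cloud import *
r,d,c,o=snap('wrist','w5')
X=cloud(d,c,o); x,y,z=X[...,0],X[...,1],X[...,2]
m=(np.hypot(x-.5035,y+.1255)<.05)&(z>.122)&(z<.136); print('handle',cv2.minAreaRect(np.stack([x[m],y[m]],1).astype(np.float32)*1000),np.percentile(z[m],[5,50,95]),m.sum())
cv2.imwrite('pics/w5z.png',cv2.resize(r[:260,:,::-1],(800,406),interpolation=cv2.INTER_CUBIC))
r,d,c,o=snap('scene','s5')
cv2.imwrite('pics/s5z.png',cv2.resize(r[150:290,180:350,::-1],None,fx=4.2,fy=4.2,interpolation=cv2.INTER_CUBIC))
E
```

```text
34.35 F [ 0.55  0.14 -0.66] T [0.035 0.027 0.049] [0.453  0.0045 0.4188] [-1.800e+02 -1.000e-02 -8.994e+01] 0.0869 q7 -90.4
handle ((504.4361267089844, -126.03282928466797), (51.2286376953125, 24.223468780517578), 53.38279724121094) [0.12474839 0.12972154 0.13113214] 1385
```

View pics/w5z.png

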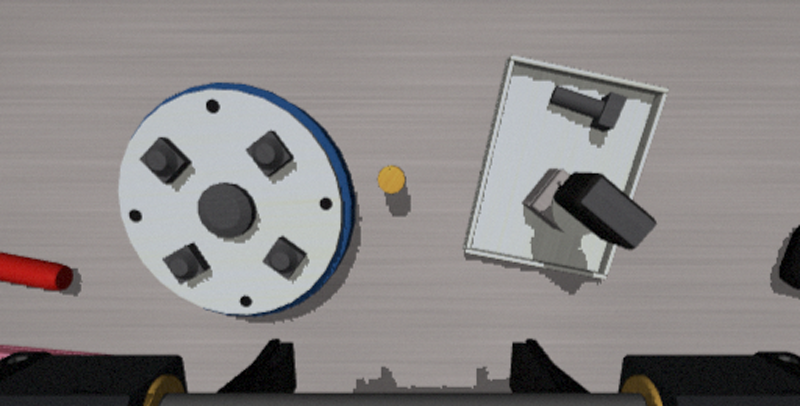

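View pics/s5z.png

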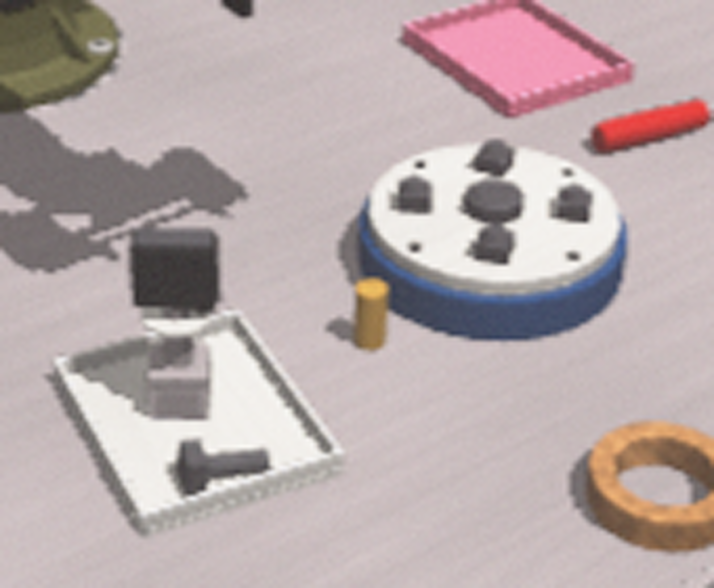

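The key is back where it stood, upright in the tray: handle centre (0.504, −0.126), top at 0.130 m. The spare bolt and pin haven't moved, and the gripper is clear and open.

```bash
python3 -c "
from cell import env
print(env.sign_off())"
```

```text
the job is handed in; nothing more can be done
None
```

I tightened all four bolts with the key in cross order in two passes and stood the key upright in the tray again. The job is handed in at about 34 s of the 72 s allowed, and no verdict was reported.

- **First pass:** each bolt was turned about 25° and the key lifted off each time. The camera confirmed this for three of them. The fourth was out of that view, so I took it to match; the view after the second pass showed it in place.
- **Second pass:** each bolt was turned in small steps until the wrist torque climbed. Final torques were 0.31 to 0.37 N m, a handle twist of about 0.16 to 0.19 rad, inside the 0.13 to 0.22 range. The torque readings scatter by roughly ±0.03 N m.
- **Bolt angles afterwards, from the camera:** about 0.89, 1.15, 0.71 and 1.02 rad for bolts 1 to 4. Each is about 0.05 to 0.07 rad above its step threshold. I worked out which bolt was which from where they stopped.
- **Key and surroundings:** the key stands within about 1 mm of where it started, upright, with the gripper open and clear. The spare bolt and pin look unmoved. I did not measure the other bystanders, but the arm never came near them.

No check failed. The one mismatch was small: the torque rises during final tightening did not always match the spring rate exactly, by an amount within the sensor scatter.

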